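# Lock on the polishing drill

### The job

The small pistol-grip drill clamped on its side in the bench cradle is to run its felt polishing wheel hands-free. First swing the clear guard fully down over the felt wheel; then squeeze the trigger all the way in, press the lock-on button fully down, without forcing it, while you keep it squeezed, and ease the trigger with the button still down until the lock catches it. Let go and leave the trigger locked on, with the guard down and the loupes, tweezers and dish around the drill undisturbed.

Things in the scene. Friction and masses are not known exactly. Their poses are not given: they have to be found in the camera images.
- drill: Grey pistol-grip drill lying on its side, fixed in a cradle. Origin on the table under the handle's inner end, z up; the nose with chuck and white felt wheel points to +y, the handle to -x. Motor housing 54 mm diameter along y at x = 30, z = 75 mm, y = -80 to 74 mm, top 105 mm. Black battery foot x = -130 to -94 mm, y = -30 to 42 mm, top 98 mm. Base plate 12 mm thick.
- handle (a point): Centre of the handle, on its midline at drill (-32, 0, 75) mm. The handle is a bar along drill x, x = -97 to 5 mm, 36 mm wide (y = -18 to 18 mm), z = 58 to 92 mm. Trigger on its +y side, lock-on button beside its -y side (back): a gripper from above that closes along drill y here has one finger on the trigger and the other at the handle's back, right over the button. Free space below the trigger.
- trigger_face (a point): Middle of the outer face of the black trigger (28 mm long in drill x, 26 mm high, z = 62 to 88 mm; face looks to drill +y). Released it lies at drill (-32, 34, 75) mm; it moves with the trigger towards drill -y.
- trigger (a joint): Trigger travel in m: 0 released, 0.012 fully squeezed (its face then 22 mm from the handle's midline: 40 mm over trigger and handle's back; 52 mm released). Spring: 3 N at 0, about 8 N fully in. About 0.0055 when held by the lock. Once held, squeezing it fully again frees the button, which springs up.
- lock: Black lock-on button; origin in the middle of its flat top (22 mm in drill x, 24 mm in drill y, from 2 to 26 mm behind the handle's back face). Up, it is at drill (-32, -32, 68) mm; it goes straight down 8 mm, spring 1.5 to 4 N. Blocked after 0.5 mm unless the trigger is in by over 9.5 mm. If the trigger is eased with the button fully down, the button stays hooked about 6 mm down.
- guard (a joint): Angle of the clear guard in rad: 0 closed (down over the felt wheel, against its stop), up to 1.2 open; it starts part open. A stiff hinge holds it wherever it is left; about 1.5 N down on the tab moves it.
- guard_tab (a point): Middle of the top of the grey flat tab at the guard's free end (32 mm long, 36 mm wide in drill y, 6 mm thick), 122 mm from the hinge axis; closed it lies at drill (-37, 125, 124) mm. Pushed down, it swings about the hinge.
- guard_hinge (a point): Middle of the guard's hinge axis, which runs along drill y at drill (85, 125, 120) mm. The open guard's tab is up; seen along drill y it swings in the x-z plane on the -x side of the hinge.
- loupe_black: Bystander: black watchmaker's loupe standing on its 48 mm wide foot, 42 mm tall, origin under its middle. Leave alone.
- loupe_wood: Bystander: wooden loupe, same shape and size, origin under its middle. Leave alone.
- tweezers_a: Bystander: steel tweezers lying flat, 120 mm long, 6 mm high, origin under the middle. Leave alone.
- tweezers_b: Bystander: second such tweezers. Leave alone.
- dish: Bystander: open aluminium parts dish, 60 mm wide, 14 mm high, origin under its middle. Leave alone.

How it is judged (in metres and radians):
On the way, in this order (a step that is already met when the one before it is completed fails the run):
1. the guard is swung down over the felt wheel (value of joint guard below 0.05 rad), for 0.2 s.
2. the lock-on button is pressed down while the trigger is squeezed in (value of joint trigger above 0.0088 m and z of lock in the frame of drill below 0.0615 m), for 0.1 s.
At the end, for the whole second after the job is handed in: The guard is down (within 0.06 rad of closed), the trigger is held by the lock between 4 and 7.5 mm in, the lock-on button stays more than 5 mm down (top below 63 mm), and nothing holds them (value of joint guard below 0.06 rad and value of joint trigger between 0.004 and 0.0075 m and z of lock in the frame of drill below 0.063 m); the robot touches nothing.
It fails at once if a loupe, the tweezers or the dish is shifted by more than 20 mm (distance of any of loupe_black, loupe_wood, tweezers_a, tweezers_b, dish from where it was at the start of the episode above 0.02 m).
It fails at once if the lock-on button is forced (pressed with more than 35 N) (contact force between lock and the fingers above 35 N).
It also fails if it takes over 61 s, if anything falls off the work surface, if the arm or the gripper's body presses on something with over 40 N, if the wrist force passes 120 N, or if a joint passes its speed limit or range.

### The arm

A 7-joint arm with a two-finger parallel gripper is mounted at the origin on the work surface. World frame = base frame: x ahead of the robot, y to its left, z up, the work surface at z = 0. Lengths are in mm, angles in degrees, forces in N, time in s.
With the tool pointing down it reaches from about 425 to 825 mm from the base axis. Payload 3.6 kg.
Tool frame: the origin (TCP) lies at the very end of the fingers, on their centre line; the grasp point (between the pads) lies 19 mm behind it; z points along the fingers, y is the line along which they close (so a half turn about z gives the same grasp; the last joint's range is limited). The gripper opens to 93 mm and grips with 3 to 60 N. Pads are 15 mm wide; open, the fingers measure 128 mm over their backs; the gripper's body (75 mm by 188 mm) begins 65 mm behind the grasp point.
Start: joints at [-75.487, 35.231, -0.722, 81.555, 0.464, 63.22, -2.315], TCP at [179.473, 624.701, 218.64] pointing down, gripper open.
Joint ranges: [-178.69, 178.69], [-17.37, 117.87], [-77.05, 75.6], [15.02, 138.74], [-78.02, 258.01], [0.78, 113.62], [-162.83, 162.83]. Speed limits (degrees/s): [159.86, 159.86, 180, 180, 180, 180, 180].

### API

Orientations are given as a 3x3 rotation matrix whose columns are the frame's x, y, z axes.
In Python, from plant import bot, capture gives the robot as it stands (bot), with the cameras as plain functions.
- The arm moves only by the tool run_rows, called after "Call:" as name(argument=value, ...) on one line, values as JSON. Schema: {"type":"object","properties":{"moves":{"type":"object","properties":{"increments":{"type":"array","items":{"type":"array","items":{"type":"number"},"minItems":5,"maxItems":5},"minItems":1,"maxItems":10}},"additionalProperties":false,"required":["increments"]},"grip_n":{"type":"number"},"only":{"type":"string"},"quiet":{"type":"boolean"},"lines":{"type":"string"}},"required":["moves"],"additionalProperties":false}. moves is an object whose key "increments" holds a list of rows, 1 to 10 of them, each of 5 numbers: the finger opening in mm, then dx, dy, dz in mm, then a turn about the tool's z in degrees; each row is the pose to reach, as a shift and turn from the pose commanded when the call began, along the tool's axes at that moment; what a row does not reach only later rows make up. A row lasts 1/12 s, in which the tool goes at most 41.7 mm and 7.16 degrees, less where a joint would pass 70% of its speed; a pose out of reach is approached as far as the arm can. The fingers move at their own pace and stop on an object; grip_n is the grip in N (left out, the last holds). Time passes only in rows, so rows that do not move let the fingers close. The tool returns the time, the measured TCP pose, the force, the opening and the grip force at its end. only (a regular expression) keeps the lines of the reply that match it, lines (a string "A,B") keeps lines A to B, and quiet returns only ok. Input that does not fit is refused with a message, and nothing moves.
- bot.observe(): the state, without advancing time (a new reading comes with each control period).
- capture(name): name is "scene" or "top" or "wrist"; returns a dict with "image" (480x640x3 uint8, red, green, blue), "range_z" (480x640 float32, mm along the optical axis (not along the pixel's ray), 0 where there is no reading), "intrinsics" (3x3 intrinsics, pixels), "world_from_camera" (4x4, takes a point from camera to world coordinates). Camera axes: x right, y down, z forward; pixel columns grow to the right and rows downward; lengths in mm; the calibration is good to about 2 mm. The wrist camera is an equidistant fisheye: a pixel r from the principal point sees the ray r / f radians off the axis. A picture is of the moment at which its call begins.
- bot.job_done(): hands the job in; it is judged then, once.
The state is a dict: "time_s": time; "joints": joint angles; "qvel": joint speeds; "effort": joint torques, N m; "ee_pos": TCP position; "tcp_rot": TCP orientation; "wrist_force": force on the tool from outside, world axes, zero at the start; "ft_torque": the same for the moment, N m; "width": finger opening in mm; "finger_force": force on a finger pad.
Only numpy, scipy, OpenCV 4.12 (cv2) and the standard library are available. Lean on these libraries where they do the work, as an engineer would, in place of code of your own. Each camera call takes 0.05 s, during which the arm holds its last target. There are 200 camera calls.

## Working session

There is one attempt and no reset: what is moved stays moved. The work goes in short steps, Python scripts to look and compute and a tool call to move; the robot and the scene stay as the last step left them, time stands still between calls to the robot, and variables do not carry over. Pictures are saved under pics/ and viewed, at most 10 in all, crops included, and the job is handed in when it is done.

```bash
ls; mkdir -p pics
```

Run:
```python
from plant import bot, capture
import cv2, numpy as np
s=bot.observe(); print({k:np.round(v,3).tolist() for k,v in s.items()})
for n in ("scene","top"):
    c=capture(n); np.savez("pics/%s0.npz"%n,**c); cv2.imwrite("pics/%s0.png"%n,c["image"][:,:,::-1])
    print(n,c["intrinsics"].round(1).tolist(),c["world_from_camera"].round(3).tolist())
```

```text
pics
plant.py
{'time_s': 0.0, 'joints': [-75.487, 35.292, -0.723, 81.642, 0.464, 63.219, -2.316], 'qvel': [0.026, -0.032, -0.015, -0.086, -0.054, 0.059, 0.065], 'effort': [-0.0, -45.894, 0.209, -16.574, -0.061, 0.021, 0.0], 'ee_pos': [179.283, 623.949, 217.451], 'tcp_rot': [[-0.961, 0.276, -0.001], [0.276, 0.961, -0.003], [-0.0, -0.003, -1.0]], 'wrist_force': [0.199, 0.889, -0.545], 'ft_torque': [0.027, -0.008, 0.023], 'finger_force': 0.0, 'width': 92.979}
scene [[540.3, 0.0, 325.6], [0.0, 540.3, 242.1], [0.0, 0.0, 1.0]] [[-0.818, 0.413, -0.401, 884.363], [0.576, 0.575, -0.582, 501.357], [-0.01, -0.707, -0.708, 699.847], [0.0, 0.0, 0.0, 1.0]]
top [[506.0, 0.0, 315.3], [0.0, 506.0, 239.2], [0.0, 0.0, 1.0]] [[0.015, -0.984, 0.177, 430.332], [-1.0, -0.019, -0.022, 15.273], [0.025, -0.176, -0.984, 819.169], [0.0, 0.0, 0.0, 1.0]]
```

View pics/scene0.png

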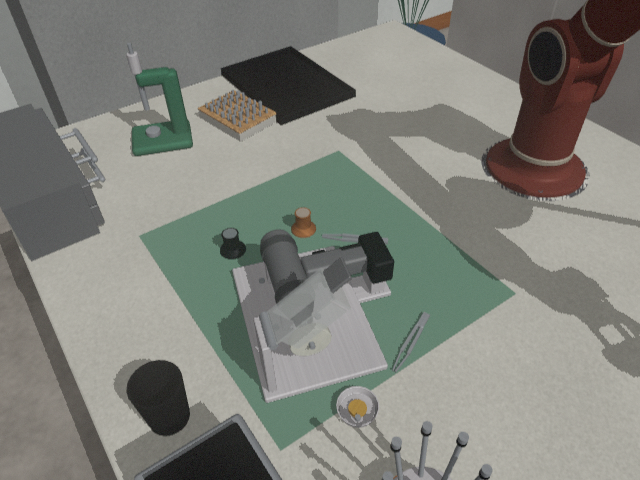

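View pics/top0.png

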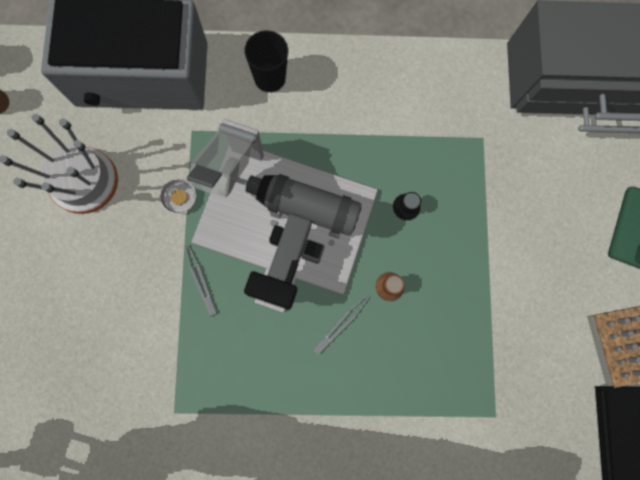

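The scene view shows the drill with its handle toward the robot base. In the top view the housing is near (315,205), battery (272,290), trigger (278,236), button (313,250) and guard tab (205,177). Next I measure the drill's pose.

Create h.py:
```python
import numpy as np, cv2
def cloud(c):
    K=c["intrinsics"];T=c["world_from_camera"];z=c["range_z"].astype(float)
    v,u=np.mgrid[:480,:640]
    p=np.stack([(u-K[0,2])/K[0,0]*z,(v-K[1,2])/K[1,1]*z,z],-1)
    w=p@T[:3,:3].T+T[:3,3]; w[z==0]=np.nan; return w
def blob(mask,uv):
    n,l,st,ce=cv2.connectedComponentsWithStats(mask.astype(np.uint8))
    return l==l[uv[1],uv[0]]
```

Run:
```python
import numpy as np, cv2
from h import *
c=dict(np.load("pics/top0.npz")); w=cloud(c); g=c["image"].astype(int)
for uv in [(272,285),(315,195),(278,236),(290,245),(313,250),(205,177),(238,127),(230,225),(178,195),(200,280),(600,300),(230,170)]:
    print(uv,w[uv[1],uv[0]].round(1),g[uv[1],uv[0]])
z=w[...,2]
def rect(m,name):
    p=w[m]; r=cv2.minAreaRect(p[:,:2].astype(np.float32)); print(name,m.sum(),np.round(r[0],1),np.round(r[1],1),round(r[2],1),"z",np.median(p[:,2]).round(1))
b=(z>93)&(z<104)&(g.max(2)<60); b=blob(b,(272,285)); rect(b,"batt")
h=(z>60)&(g.max(2)<140); m=np.zeros_like(h); m[150:330,220:380]=1; h&=m
# housing ridge: fit axis
hh=(z>85)&m; n,l,st,ce=cv2.connectedComponentsWithStats(hh.astype(np.uint8))
for i in range(1,n):
    if st[i,4]>60: print(i,st[i],ce[i].round()); rect(l==i,"c%d"%i)
bt=(z>60)&(z<75)&(g.max(2)<60); bt=blob(bt,(313,250)); rect(bt,"button")
```

```text
(272, 285) [492.4  59.5  99.6] [26 26 27]
(315, 195) [6.255e+02 4.000e-01 9.990e+01] [79 81 81]
(278, 236) [566.1  53.8  84.7] [25 26 28]
(290, 245) [551.8  35.6  91.5] [91 93 92]
(313, 250) [549.4   1.5  64.2] [23 23 24]
(205, 177) [618.2 141.5 202.2] [69 69 69]
(238, 127) [719.3 114.4 121.2] [155 155 154]
(230, 225) [596.4 136.   10.5] [167 167 166]
(178, 195) [646.2 224.3   5.7] [159 127  74]
(200, 280) [506.9 181.2   2.9] [ 85 101  92]
(600, 300) [ 4.855e+02 -4.699e+02 -1.000e-01] [171 171 160]
(230, 170) [634.8 113.8 181.3] [116 118 114]
batt 1199 [486.7  61.7] [71.2 35.9] 72.1 z 97.7
1 [ 220  150   31   48 1001] [232. 168.]
c1 1001 [648.7 123. ] [31.1 86.2] 71.8 z 162.4
2 [ 244  174  118  135 6551] [295. 231.]
c2 6551 [558.2  40.1] [174.3 186.7] 71.5 z 95.9
button 235 [550.8   2.5] [25.9 22.2] 72.1 z 67.8
```

Add to h.py:
```python
a=np.radians(-18.0); O=np.array([591.2,22.2,0]); R=np.array([[np.cos(a),-np.sin(a),0],[np.sin(a),np.cos(a),0],[0,0,1]])
def d2w(p): return O+R@np.array(p,float)
def w2d(p): return (np.array(p)-O)@R
def to(p):
    from plant import bot, capture
    s=bot.observe(); r=s["tcp_rot"]; q=w2d(s["ee_pos"])
    yaw=np.degrees(np.arctan2(*(R.T@r[:,1])[[0,1]]))
    print("t",s["time_s"],"drill tcp",q.round(1),"shift",(r.T@(d2w(p)-s["ee_pos"])).round(1),"turn about tool z",(-yaw).round(2),"F",s["wrist_force"].round(1),"w",s["width"])
```

Run:
```python
import numpy as np
from h import *
c=dict(np.load("pics/top0.npz")); w=cloud(c); g=c["image"].astype(int); z=w[...,2]
print("pins max z",np.nanmax(z[110:200,0:120]))
d=(w-O)@R
m=(z>125)&(d[...,1]>60)&(d[...,1]<190)&(abs(d[...,0])<140)
p=d[m]; print("guard", len(p),p.min(0).round(),p.max(0).round())
t=blob(m&(abs(g-69).max(2)<12),(205,177)); p=d[t]; print("tab",len(p),p.mean(0).round(1),p.min(0).round(1),p.max(0).round(1))
h=(z>99)&(d[...,1]<60)&(d[...,1]>-75)&(d[...,0]>0); print("ridge x", np.median(d[h][:,0]), np.polyfit(d[h][:,1],d[h][:,0],1), z[h].max())
to([-11,124,260])
```

```text
pins max z 146.84442712948157
guard 2984 [-22.  97. 125.] [ 90. 152. 210.]
tab 368 [ -7.6 123.7 199.4] [-20.3 106.6 188.1] [  4.1 141.4 209.4]
ridge x 29.14052885432727 [5.93277768e-04 2.91574539e+01] 106.8566662899483
t 0.1 drill tcp [-577.7  445.1  217.6] shift [-555.3 -340.5  -41.6] turn about tool z 1.97 F [0.2 0.3 1. ] w 93.0036221828944
```

Call:
run_rows(moves={"increments":[[0, -20, -12, -30, 2], [0, -50, -30, -42, 2], [0, -85, -52, -42, 2], [0, -120, -74, -42, 2], [0, -155, -95, -42, 2], [0, -190, -116, -42, 2], [0, -225, -138, -42, 2], [0, -260, -159, -42, 2], [0, -290, -178, -42, 2], [0, -300, -184, -42, 2]]}, grip_n=15)

```text
time_s: 0.93
ee_pos: [421.9, 358.3, 260.4]
tcp_rot: [[-0.948, 0.319, 0.003], [0.319, 0.948, -0.005], [-0.004, -0.004, -1.0]]
wrist_force: [0.1, -0.1, 1.2]
width: 30.9
finger_force: 0.0
```

```bash
python3 -c "
from h import *
to([-11,124,260])"
```

```text
t 0.9333 drill tcp [-264.9  267.3  260.4] shift [-255.4 -140.6    1.9] turn about tool z -0.62 F [ 0.1 -0.1  1.2] w 30.906825269387394
```

Call:
run_rows(moves={"increments":[[0, -32, -18, 0, 0], [0, -65, -36, 0, 0], [0, -98, -54, 0, 0], [0, -130, -72, 0, 0], [0, -163, -90, 0, 0], [0, -196, -108, 0, 0], [0, -228, -126, 0, 0], [0, -250, -138, 0, 0], [0, -256, -141, 0, 0], [0, -256, -141, 0, 0]]})

```text
time_s: 1.77
ee_pos: [617.5, 149.8, 259.7]
tcp_rot: [[-0.95, 0.313, -0.001], [0.313, 0.95, -0.001], [0.001, -0.001, -1.0]]
wrist_force: [-0.4, 0.3, 0.2]
width: 0.5
finger_force: 0.0
```

```bash
python3 -c "
from h import *
to([-9,124,205])"
```

```text
t 1.7667 drill tcp [-14.4 129.5 259.7] shift [-5.5 -5.4 54.7] turn about tool z -0.25 F [-0.4  0.3  0.2] w 0.5221278255711064
```

Call:
run_rows(moves={"increments":[[0, -5, -5, 25, 0], [0, -5, -5, 45, 0], [0, -5, -5, 52, 0], [0, -3, -5, 60, 0], [0, 0, -5, 68, 0], [0, 4, -5, 75, 0], [0, 8, -5, 82, 0], [0, 11, -5, 89, 0], [0, 14, -5, 95, 0], [0, 16, -5, 102, 0]]})

```text
time_s: 2.6
ee_pos: [599.8, 152.2, 158.5]
tcp_rot: [[-0.951, 0.309, 0.0], [0.309, 0.951, 0.0], [-0.0, 0.0, -1.0]]
wrist_force: [0.3, -0.5, 1.6]
width: 0.6
finger_force: 0.3
```

```bash
python3 -c "
from h import *
to([-37,124,122])"
```

```text
t 2.6 drill tcp [-32.  126.3 158.5] shift [ 5.  -2.3 36.5] turn about tool z -0.02 F [ 0.3 -0.5  1.6] w 0.5760802774555841
```

Call:
run_rows(moves={"increments":[[0, 2, 0, 6, 0], [0, 4, 0, 13, 0], [0, 5, 0, 20, 0], [0, 6, 0, 26, 0], [0, 6, 0, 31, 0], [0, 6, 0, 35, 0], [0, 6, 0, 36, 0], [0, 6, 0, 36, 0]]})

```text
time_s: 3.27
ee_pos: [593.8, 153.7, 124.2]
tcp_rot: [[-0.951, 0.31, -0.001], [0.31, 0.951, 0.0], [0.001, -0.0, -1.0]]
wrist_force: [-3.5, -0.1, 9.2]
width: 0.3
finger_force: 4.8
```

```bash
python3 -c "
from h import *
to([-37,124,122])"
```

```text
t 3.2667 drill tcp [-38.2 125.9 124.2] shift [-1.2 -1.9  2.2] turn about tool z -0.04 F [-3.5 -0.1  9.2] w 0.3238243405797944
```

Call:
run_rows(moves={"increments":[[0, 6, 0, 0, 0], [0, 6, 0, 0, 0], [0, 0, 0, -15, 0], [0, 0, 0, -45, 0], [93, -2, -20, -60, 0], [93, -4, -55, -60, 0], [93, -6, -90, -60, 0], [93, -6, -118, -60, 0], [93, -6, -124, -60, 0], [93, -6, -124, -60, 0]]})

```text
time_s: 4.1
ee_pos: [560.8, 30.5, 182.5]
tcp_rot: [[-0.949, 0.315, -0.001], [0.315, 0.949, -0.002], [0.001, -0.002, -1.0]]
wrist_force: [0.0, -0.4, 0.3]
width: 36.1
finger_force: 0.0
```

Run:
```python
from h import *
from plant import bot, capture
to([-32,2,100])
c=capture("scene"); cv2.imwrite("pics/s1.png",c["image"][150:430,180:480,::-1])
w=cloud(c); d=(w-O)@R; g=c["image"].astype(int)
m=(abs(d[...,0]+37)<14)&(abs(d[...,1]-125)<15)&(d[...,2]>90)&(g.max(2)<110); print("tab",m.sum(),np.median(d[m],0).round(1))
m=(abs(d[...,1])<90)&(d[...,2]>150)&(abs(d[...,0]+32)<40);print(m.sum())
```

```text
t 4.1 drill tcp [-31.5  -1.5 182.5] shift [ 0.4  3.6 82.5] turn about tool z -0.35 F [ 0.  -0.4  0.3] w 36.07082451338087
tab 355 [-36.7 124.8 124.9]
13052
```

View pics/s1.png

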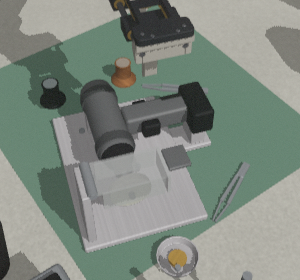

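The crop shows the guard down, with its tab at (175,157), measured at drill (-37, 125, 125). The gripper is above the handle and nothing else has moved. Next I open it and descend astride the handle.

Call:
run_rows(moves={"increments":[[93, 0, 2, 20, 0], [93, 0, 3, 40, 0], [93, 0, 3, 50, 0], [93, 0, 3, 50, 0], [93, 0, 3, 50, 0], [93, 0, 3, 50, 0], [93, 0, 3, 50, 0], [93, 0, 3, 50, 0], [93, 0, 3, 50, 0], [93, 0, 3, 50, 0]]})

```text
time_s: 4.98
ee_pos: [562.8, 36.8, 133.2]
tcp_rot: [[-0.951, 0.31, 0.001], [0.31, 0.951, 0.0], [-0.001, 0.0, -1.0]]
wrist_force: [0.4, -0.2, 0.1]
width: 92.8
finger_force: 0.0
```

Run:
```python
from h import *
from plant import bot, capture
to([-32,2,72])
c=capture("wrist"); cv2.imwrite("pics/w1.png",c["image"][:,:,::-1])
```

```text
t 4.9833 drill tcp [-31.5   5.2 133.2] shift [ 0.6 -3.2 61.2] turn about tool z -0.04 F [ 0.4 -0.2  0.1] w 92.83553098906089
```

View pics/w1.png

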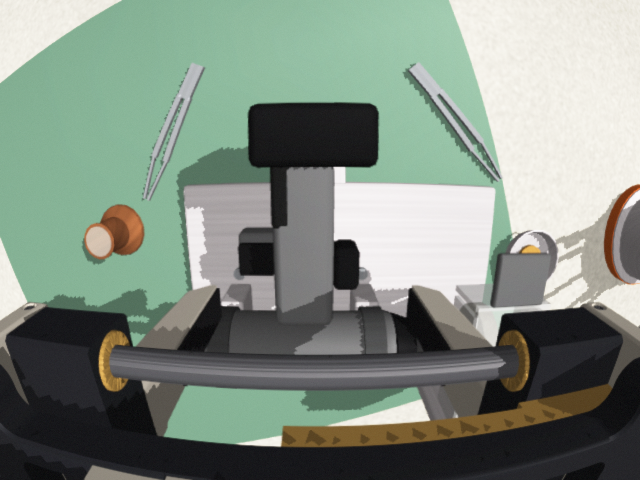

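The wrist view shows the button at (256,252) and the trigger at (346,265), both centred between the open fingers, with clear space to descend.

Call:
run_rows(moves={"increments":[[93, 0, -3, 25, 0], [93, 0, -3, 45, 0], [93, 0, -3, 56, 0], [93, 0, -3, 60, 0], [93, 0, -3, 60, 0], [93, 0, -3, 60, 0]]}, grip_n=15)

```text
time_s: 5.53
ee_pos: [562.3, 34.1, 73.2]
tcp_rot: [[-0.951, 0.309, 0.001], [0.309, 0.951, 0.0], [-0.001, 0.0, -1.0]]
wrist_force: [0.0, -0.5, -0.5]
width: 92.8
finger_force: 0.0
```

```bash
python3 -c "
from h import *
to([-32,2,72])"
```

```text
t 5.5333 drill tcp [-31.2   2.4  73.2] shift [ 0.8 -0.4  1.2] turn about tool z -0.03 F [ 0.  -0.5 -0.5] w 92.77334437189373
```

Call:
run_rows(moves={"increments":[[36, 0, 0, 1, 0], [36, 0, 0, 1, 0], [36, 0, 0, 1, 0], [36, 0, 0, 1, 0], [36, 0, 0, 1, 0], [36, 0, 0, 1, 0], [36, 0, 0, 1, 0], [36, 0, 0, 1, 0], [36, 0, 0, 1, 0], [36, 0, 0, 1, 0]]}, grip_n=15)

```text
time_s: 6.37
ee_pos: [561.4, 32.8, 71.8]
tcp_rot: [[-0.951, 0.31, -0.0], [0.31, 0.951, -0.001], [0.0, -0.001, -1.0]]
wrist_force: [-0.5, 0.1, 1.9]
width: 39.6
finger_force: 15.0
```

```bash
python3 -c "
from h import *
to([-32,2,72])"
```

```text
t 6.3667 drill tcp [-31.6   0.9  71.8] shift [ 0.4  1.1 -0.2] turn about tool z -0.06 F [-0.5  0.1  1.9] w 39.59819867260554
```

Call:
run_rows(moves={"increments":[[36, 0, 0, 2, 0], [36, 0, 0, 4, 0], [36, 0, 0, 6, 0], [36, 0, 0, 8, 0], [36, 0, 0, 9, 0], [36, 0, 0, 9, 0]]})

```text
time_s: 6.87
ee_pos: [563.3, 32.4, 66.2]
tcp_rot: [[-0.951, 0.311, 0.004], [0.311, 0.951, -0.001], [-0.004, 0.0, -1.0]]
wrist_force: [-2.5, -1.6, 20.1]
width: 40.5
finger_force: 15.9
```

```bash
python3 -c "
from h import *
to([-32,2,60])"
```

```text
t 6.8667 drill tcp [-29.7   1.1  66.2] shift [2.3 0.9 6.2] turn about tool z -0.1 F [-2.5 -1.6 20.1] w 40.50015069388941
```

Call:
run_rows(moves={"increments":[[36, 0, 0, 0, 0], [36, 0, 0, 0, 0], [36, 0, 0, 0, 0]]}, grip_n=11)

```text
time_s: 7.12
ee_pos: [563.4, 32.4, 66.0]
tcp_rot: [[-0.951, 0.311, 0.004], [0.311, 0.951, -0.001], [-0.005, 0.0, -1.0]]
wrist_force: [-2.8, -0.2, 17.7]
width: 40.6
finger_force: 12.0
```

Run:
```python
from h import *
from plant import bot, capture
to([-32,2,60])
c=capture("wrist"); cv2.imwrite("pics/w2.png",c["image"][120:400,160:480,::-1])
```

```text
t 7.1167 drill tcp [-29.6   1.1  66. ] shift [2.4 0.9 5.9] turn about tool z -0.1 F [-2.8 -0.2 17.7] w 40.584277300227505
```

View pics/w2.png

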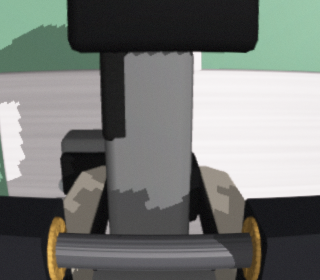

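The wrist crop shows the fingers on the handle. The button's free corner is near (85,150), and I will measure its height.

Add to h.py:
```python
def fish(c):
    K=c["intrinsics"];T=c["world_from_camera"];z=c["range_z"].astype(float)
    v,u=np.mgrid[:480,:640]; x=(u-K[0,2])/K[0,0]; y=(v-K[1,2])/K[1,1]; r=np.hypot(x,y)+1e-9
    t=np.tan(r)/r; p=np.stack([x*t*z,y*t*z,z],-1); w=p@T[:3,:3].T+T[:3,3]; w[z==0]=np.nan; return w
def button():
    from plant import bot, capture
    c=capture("wrist"); d=(fish(c)-O)@R; g=c["image"].max(2)
    m=(abs(d[...,0]+32)<16)&(d[...,1]<-19)&(d[...,1]>-50)&(d[...,2]>50)&(d[...,2]<85)&(g<70)
    p=d[m]; print("button px",len(p), "z hist",np.histogram(p[:,2],bins=range(50,86,2)))
    k=p[:,2]>58; print(p[k].min(0).round(1),p[k].max(0).round(1),np.percentile(p[:,2],[25,50,75,90]).round(1))
    h=(abs(d[...,0]+60)<10)&(abs(d[...,1])<10)&(d[...,2]>80); print("handle top z",np.median(d[h][:,2]).round(1))
```

```bash
python3 -c "
from h import *
button(); to([-32,2,60])"
```

```text
button px 1100 z hist (array([ 52,   1,   0,   0,  18,  71, 144, 759,  39,   1,   0,   0,   0,
         0,   2,   3,   4]), array([50, 52, 54, 56, 58, 60, 62, 64, 66, 68, 70, 72, 74, 76, 78, 80, 82,
       84]))
[-44.6 -45.1  59. ] [-23.2 -19.7  84.8] [63.9 64.7 65.3 65.7]
handle top z 175.3
t 7.2167 drill tcp [-29.6   1.1  66. ] shift [2.4 0.9 6. ] turn about tool z -0.1 F [-3.1 -1.2 18.7] w 40.512786706088995
```

Call:
run_rows(moves={"increments":[[36, 0, 0, 1, 0], [36, 0, 0, 2, 0], [36, 0, 0, 3, 0], [36, 0, 0, 3, 0], [36, 0, 0, 3, 0]]})

```text
time_s: 7.63
ee_pos: [563.6, 32.4, 62.9]
tcp_rot: [[-0.95, 0.311, 0.005], [0.311, 0.95, -0.001], [-0.005, 0.0, -1.0]]
wrist_force: [-2.1, -1.2, 17.4]
width: 40.3
finger_force: 12.4
```

```bash
python3 -c "
from h import *
button(); to([-32,2,60])"
```

```text
button px 1098 z hist (array([  8,   0,  12,  70,  73, 537, 382,   1,   1,   0,   1,   0,   0,
         1,   1,   3,   5]), array([50, 52, 54, 56, 58, 60, 62, 64, 66, 68, 70, 72, 74, 76, 78, 80, 82,
       84]))
[-44.5 -45.3  58. ] [-22.8 -19.8  84.9] [61.  61.7 62.2 62.7]
handle top z 171.9
t 7.6833 drill tcp [-29.4   1.2  62.9] shift [2.7 0.8 2.9] turn about tool z -0.1 F [-2.5 -0.7 17.8] w 40.2108283642414
```

Call:
run_rows(moves={"increments":[[36, 0, 0, 1, 0], [36, 0, 0, 2, 0], [36, 0, 0, 2, 0], [36, 0, 0, 2, 0]]})

```text
time_s: 8.02
ee_pos: [563.7, 32.3, 61.0]
tcp_rot: [[-0.95, 0.311, 0.005], [0.311, 0.95, -0.001], [-0.005, 0.0, -1.0]]
wrist_force: [-2.5, -2.0, 18.1]
width: 40.4
finger_force: 12.7
```

```bash
python3 -c "
from h import *
button(); to([-32,2,60])"
```

```text
button px 1076 z hist (array([  6,  10,  52,  74, 491, 427,   3,   0,   0,   1,   0,   0,   0,
         0,   2,   3,   5]), array([50, 52, 54, 56, 58, 60, 62, 64, 66, 68, 70, 72, 74, 76, 78, 80, 82,
       84]))
[-44.6 -45.2  58. ] [-22.9 -20.   85. ] [59.2 59.8 60.3 60.8]
handle top z 163.4
t 8.0667 drill tcp [-29.3   1.2  61. ] shift [2.7 0.8 1. ] turn about tool z -0.11 F [-2.6 -2.3 18.1] w 40.2661800312709
```

Call:
run_rows(moves={"increments":[[36, 0, 0, 0.5, 0], [36, 0, 0, 0.8, 0], [36, 0, 0, 0.8, 0], [36, 0, 0, 0.8, 0]]})

```text
time_s: 8.4
ee_pos: [563.6, 32.4, 60.3]
tcp_rot: [[-0.95, 0.311, 0.005], [0.311, 0.95, -0.001], [-0.005, 0.0, -1.0]]
wrist_force: [-3.0, -1.8, 18.8]
width: 40.2
finger_force: 12.8
```

```bash
python3 -c "
from h import *
button(); to([-32,2,60])"
```

```text
button px 1086 z hist (array([ 13,  21,  68,  93, 766, 112,   0,   0,   0,   1,   0,   0,   0,
         0,   1,   2,   5]), array([50, 52, 54, 56, 58, 60, 62, 64, 66, 68, 70, 72, 74, 76, 78, 80, 82,
       84]))
[-44.6 -45.   58. ] [-23.3 -19.8  84.9] [58.4 59.1 59.6 60.1]
handle top z 162.6
t 8.45 drill tcp [-29.3   1.1  60.3] shift [2.7 0.8 0.3] turn about tool z -0.11 F [-3.1 -1.1 18.7] w 40.73013102436275
```

Button fully down, trigger fully in. Now I ease the trigger while holding z.

Call:
run_rows(moves={"increments":[[42, 0, 0, 0, 0], [44, 0, 0, 0, 0], [46, 0, 0, 0, 0], [48, 0, 0, 0, 0], [50, 0, 0, 0, 0], [52, 0, 0, 0, 0], [54, 0, 0, 0, 0], [56, 0, 0, 0, 0], [58, 0, 0, 0, 0], [58, 0, 0, 0, 0]]})

```text
time_s: 9.28
ee_pos: [566.1, 40.3, 60.4]
tcp_rot: [[-0.952, 0.306, 0.01], [0.306, 0.952, 0.008], [-0.007, 0.011, -1.0]]
wrist_force: [1.8, 9.2, 13.9]
width: 57.8
finger_force: 7.1
```

```bash
python3 -c "
from h import *
button(); to([-32,2,60])"
```

```text
button px 970 z hist (array([  9,  24,  50, 111, 674,  60,   0,   2,   1,   0,   0,   0,   1,
         1,   2,   6,  14]), array([50, 52, 54, 56, 58, 60, 62, 64, 66, 68, 70, 72, 74, 76, 78, 80, 82,
       84]))
[-44.6 -44.8  58. ] [-22.  -19.5  84.9] [58.3 59.  59.5 60. ]
handle top z 169.4
t 9.3333 drill tcp [-29.5   9.5  60.4] shift [ 2.5 -7.5  0.3] turn about tool z 0.17 F [ 2.1 10.2 14.3] w 57.59882237949426
```

Call:
run_rows(moves={"increments":[[62, 0, 3, 0, 0], [62, 0, 3, -1, 0], [62, 0, 3, -2, 0], [62, 0, 3, -3, 0], [62, 0, 3, -4, 0], [62, 0, 3, -6, 0], [70, 0, 2, -10, 0], [80, 0, 0, -16, 0], [93, 0, 0, -26, 0], [93, 0, 0, -36, 0]]})

```text
time_s: 10.17
ee_pos: [561.0, 33.2, 93.3]
tcp_rot: [[-0.951, 0.311, -0.002], [0.311, 0.951, -0.001], [0.001, -0.001, -1.0]]
wrist_force: [1.1, 0.6, 0.5]
width: 84.3
finger_force: 0.0
```

```bash
python3 -c "
from h import *
button(); to([-32,2,60])"
```

```text
button px 1479 z hist (array([  43,    3,    8,   32,  113, 1204,   76,    0,    0,    0,    0,
          0,    0,    0,    0,    0,    0]), array([50, 52, 54, 56, 58, 60, 62, 64, 66, 68, 70, 72, 74, 76, 78, 80, 82,
       84]))
[-44.3 -45.2  58.1] [-22.7 -22.   63.2] [60.4 60.9 61.4 61.8]
handle top z 204.0
t 10.2167 drill tcp [-30.5   2.1  95.7] shift [ 1.6 -0.1 35.7] turn about tool z -0.07 F [0.5 0.3 0.1] w 87.9923056558415
```

Call:
run_rows(moves={"increments":[[93, 0, 0, -30, 0], [93, 0, 0, -70, 0], [93, 0, 0, -105, 0], [93, 40, 0, -120, 0], [93, 80, 0, -130, 0], [93, 80, 0, -130, 0]]})

```text
time_s: 10.72
ee_pos: [479.0, 61.4, 224.9]
tcp_rot: [[-0.952, 0.305, -0.004], [0.305, 0.952, 0.002], [0.005, 0.001, -1.0]]
wrist_force: [0.7, 0.3, -0.4]
width: 93.3
finger_force: 0.0
```

Run:
```python
from h import *
from plant import bot, capture
button(); to([-32,2,60])
c=capture("wrist"); d=(fish(c)-O)@R; g=c["image"].max(2)
m=(abs(d[...,0]+32)<10)&(d[...,1]>18)&(d[...,1]<45)&(abs(d[...,2]-87)<6)&(g<60); print("trigger y max",np.percentile(d[m][:,1],[50,90,97]).round(1),m.sum())
c=capture("scene"); cv2.imwrite("pics/s2.png",c["image"][150:430,180:480,::-1]); d=(cloud(c)-O)@R; g=c["image"].max(2)
m=(abs(d[...,0]+37)<14)&(abs(d[...,1]-125)<15)&(d[...,2]>90)&(g<110); print("tab",np.median(d[m],0).round(1))
m=(abs(d[...,0]+32)<10)&(d[...,1]>18)&(d[...,1]<45)&(abs(d[...,2]-75)<11)&(g<60); print("trigger face y",np.percentile(d[m][:,1],[50,90,97]).round(1),m.sum())
c0=dict(np.load("pics/scene0.npz")); d=(cloud(c0)-O)@R; g=c0["image"].max(2)
m=(abs(d[...,0]+32)<10)&(d[...,1]>18)&(d[...,1]<45)&(abs(d[...,2]-75)<11)&(g<60); print("was",np.percentile(d[m][:,1],[50,90,97]).round(1),m.sum())
```

```text
button px 574 z hist (array([ 40,   2,  18,  16,  83, 372,  43,   0,   0,   0,   0,   0,   0,
         0,   0,   0,   0]), array([50, 52, 54, 56, 58, 60, 62, 64, 66, 68, 70, 72, 74, 76, 78, 80, 82,
       84]))
[-44.5 -45.7  58. ] [-22.4 -21.4  63.2] [59.8 60.7 61.4 61.9]
handle top z 91.4
t 10.7667 drill tcp [-115.2    2.6  224.5] shift [-83.3  -1.1 164.5] turn about tool z 0.18 F [ 0.7 -0.  -0.1] w 92.85158853910849
trigger y max [22.2 25.6 26. ] 169
tab [-36.8 124.9 124.8]
trigger face y [27.9 29.2 29.8] 100Traceback (most recent call last):
  File "<stdin>", line 10, in <module>
    return _quantile_unchecked(
        a, q, axis, out, overwrite_input, method, keepdims, weights)
    return _ureduce(a,
                    func=_quantile_ureduce_func,
    ...<5 lines>...
                    overwrite_input=overwrite_input,
                    method=method)
    r = func(a, **kwargs)
    result = _quantile(arr,
                       quantiles=q,
    ...<2 lines>...
                       out=out,
                       weights=wgt)
    slices_having_nans = np.isnan(arr[-1, ...])
                                  ~~~^^^^^^^^^
IndexError: index -1 is out of bounds for axis 0 with size 0
```

View pics/s2.png

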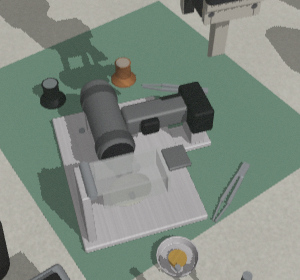

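The crop shows the guard down (tab at (175,157)), the loupes, tweezers and dish in their original places, and the arm clear. The trigger face is at y ≈ 28–29 mm, about 5.5 mm in, and the button top is at about 61.5 mm, so the trigger is locked on.

Call:
run_rows(moves={"increments":[[93, 0, 0, 0, 0], [93, 0, 0, 0, 0], [93, 0, 0, 0, 0]]})

```text
time_s: 11.12
ee_pos: [486.4, 58.2, 222.3]
tcp_rot: [[-0.951, 0.311, -0.001], [0.311, 0.951, -0.001], [0.0, -0.001, -1.0]]
wrist_force: [-0.3, 0.7, -0.1]
width: 93.2
finger_force: 0.0
```

```bash
python3 -c "
from plant import bot, capture
print(bot.job_done())"
```

```text
the job is handed in; nothing more can be done
None
```

I handed the job in at 11 s (no verdict was returned): the last camera check showed the guard down, the trigger locked about 5.5 mm in, the button hooked about 6 mm down, the bystanders in place by eye, and the arm clear.

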